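Fit a storage bin into the corner of the pantry organiser

TASK

Lift the upper of the two stacked white storage bins straight up off the lower one and put it in the wooden organiser, standing upright in the corner where the two panels meet. Push it fully home, so that one long side is square and flush against the longer panel and one end is flush against the shorter panel, then let go. Leave the lower bin and everything else standing where they are.

Things in the scene. Friction and masses are not known exactly. Their poses are not given: they have to be found in the camera images.
- top_bin: Upper white plastic bin, open-topped, 64 (x) x 136 (y) x 65 mm high, upright walls 3.5 mm thick, 0.2 to 0.3 kg. Lowest 12 mm is a foot 54 x 126 mm; above it the full outline. At first the foot sits in the lower bin's mouth (1.5 mm play), its origin 53 mm above that bin's. Origin: centre of underside; z up. Both ends alike, both sides alike. Pushed above mid-height it may tip.
- lower_bin: Identical white bin, heavier (0.45 kg), loose on the worktop under the top bin; rim 65 mm above the worktop. Same origin and axes. It stays where it is.
- organiser: Fixed wooden organiser: base plate 180 (x) x 240 (y) x 10 mm, two 10 mm panels rising 60 mm above it. Longer panel along the +x edge (away from the robot), inner face x = +80 mm; shorter along the +y edge, inner face y = +110 mm; other edges open, no rim. Origin: centre of the plate's underside, on the worktop. Bin home: centre x = 48, y = 42 mm, underside 10 mm up, y axes parallel.
- organiser_corner (a point): The inner corner where the faces of both panels meet the top of the base plate: 80, 110, 10 mm in the organiser's frame, axes parallel to it.
- mug: Bystander: cream mug, 78 mm wide, 101 mm high, handle towards the robot, standing upright between the robot and the work; origin centre of the underside, z up. Not to be disturbed.
- jam_jar: Bystander: jam jar, 69 mm wide, 99 mm high, standing upright behind the work; origin centre of the underside, z up. Not to be disturbed.
- pepper_mill: Bystander: turned wooden pepper mill, 58 mm wide, 170 mm high, standing upright at the near left; origin centre of the underside, z up. Not to be disturbed.
There are look-alikes about, which are no part of the job. What is shaped like the top_bin but green is not meant.

How it is judged:
By the outcome, as a careful person would: the job done as asked, in the order asked, and still so for the second after the job is handed in, with the robot touching nothing.
It also fails if it takes over 69 s, if anything falls off the work surface, if the arm or the gripper's body presses on something with over 40 N, if the wrist force passes 120 N, or if a joint passes its speed limit or range.

ROBOT

A 7-joint arm with a two-finger parallel gripper is mounted at the origin on a cart in front of the work surface, level with it; the furniture and walls round the work are solid. World frame = base frame: x ahead of the robot, y to its left, z up, the work surface at z = 0. Lengths are in m, angles in rad, forces in N, time in s.
With the tool pointing down it reaches from about 0.425 to 0.875 m from the base axis. Payload 4.7 kg.
Tool frame: the origin (TCP) lies midway between the tips of the shut fingers; the grasp point (between the pads) lies 19 mm behind it (ctrl.grip_point_offset is the distance from the TCP to the grasp point, in m); z points along the fingers, y is the line along which they close (so a half turn about z gives the same grasp; the last joint's range is limited). The gripper opens to 87 mm and grips with 3 to 60 N. Pads are 19 mm wide; open, the fingers measure 117 mm over their backs; the gripper's body (75 mm by 190 mm) begins 51 mm behind the grasp point.
Start: joints at [1.159, 0.321, -0.07, 1.45, 0.023, 1.371, -0.057], TCP at [0.268, -0.592, 0.186] pointing down, gripper open.
Joint ranges: [-2.86, 2.86], [-0.3, 2.09], [-1.38, 1.24], [0.06, 2.45], [-1.56, 4.7], [0.09, 2.05], [-2.69, 2.69]. Speed limits (rad/s): [2.57, 2.57, 3.14, 3.14, 3.14, 3.14, 3.14].

INTERFACE

Orientations are given as a rotation vector (axis times angle).
In Python, from bench import ctrl gives the robot as it stands.
- The arm moves only by the tool move_arm, never from a script. Its argument "increments" is text: rows parted by semicolons, each of 7 numbers parted by spaces: the shift along the world's x, y, z in mm, then the turn, a rotation vector about the world's x, y, z in degrees, then the closure in counts, from 0 (fully open) to 255 (shut). A call has exactly 8 rows; each row shifts and turns the commanded pose from where the row before left it; what a row does not reach is not made up. A row lasts 1/12 s, in which the tool goes at most 41.7 mm and 7.16 degrees, less where a joint would pass 70% of its speed; a pose out of reach is approached as far as the arm can. A call with a gripper value outside its range is refused whole. The fingers move at their own pace and stop on an object; "grip_force" is the grip in N (left out, the last holds). Time passes only in rows, so rows that do not move let the fingers close, or fill a call up. It gives the time, the measured TCP pose, the force, the opening and the grip force at its end, in the units of the state.
- ctrl.get_state(): the state, without advancing time (a new reading comes with each control period).
- ctrl.get_image(name): name is "side" or "top" or "wrist"; returns a dict with "frame" (384x512x3 uint8, red, green, blue), "depth" (384x512 float32, m along the optical axis (not along the pixel's ray), 0 where there is no reading), "fx", "fy", "cx", "cy" (pixels), "k1" (the pictures are not rectified: a ray, as slopes to the right and down, at radius r is drawn at 1 + k1 r^2 times it, then the intrinsics apply), "position" and "orientation" of the camera in the world. Camera axes: x right, y down, z forward; pixel columns grow to the right and rows downward; lengths in m; the calibration is good to about 2 mm. A picture is of the moment at which its call begins.
- ctrl.close_job(): hands the job in; it is judged then, once.
Trained networks look in a picture, given as the dict that the camera call returned (one of the last four; its "shot" number tells which), for a name from the list of things; names that differ only in an ending like _2 or _b are one class to them, and where a whole thing is asked for, a point or a joint stands for the part that bears it (a point fixed in the world has none). Each returns a list of dicts, best first, with "score" (0 to 1); they miss things now and then, are a little off and sometimes report something else, mostly with a low value. They report only what shows in the picture. A call takes as long as a camera call. They do not tell look-alikes from the thing itself.
- ctrl.find_in(target, picture): "centre" ([x, y, z] in m, in world coordinates, good to about 4 mm: the middle of the surface that is visible of it).
- ctrl.silhouettes(target, picture): "region" (384x512 bool, what is visible of it).
The state is a dict: "time": time; "joint_positions": joint angles; "qd": joint speeds; "joint_torque": joint torques, N m; "position": TCP position; "tool_rot": TCP orientation; "ft_force": force on the tool from outside, world axes, zero at the start; "torque": the same for the moment, N m; "grip_width": opening from 0.0 (shut) to 1.0 (fully open); "grip_force": force on a finger pad.
Only numpy, scipy, OpenCV 4.12 (cv2) and the standard library are available. Lean on these libraries where they do the work, as an engineer would, in place of code of your own. Each camera call takes 0.05 s, during which the arm holds its last target. There are 200 camera calls.

## Working session

There is one attempt and no reset: what is moved stays moved. The work goes in short steps, Python scripts to look and compute and a tool call to move; the robot and the scene stay as the last step left them, time stands still between calls to the robot, and variables do not carry over. Pictures are saved under pics/ and viewed, at most 10 in all, crops included, and the job is handed in when it is done.

Besides the shell and the picture viewer there is one more tool, called after ">>>" as name(argument=value, ...) on one line, values as JSON. move_arm: Moves the arm, as the interface text tells. Its arguments: {"type":"object","properties":{"increments":{"type":"string"},"grip_force":{"type":"number"}},"required":["increments"]}

```bash
mkdir -p pics; cat > h.py <<'E'
import numpy as np,cv2
from scipy.spatial.transform import Rotation as R
from bench import ctrl
def rot(o):
    o=np.array(o,float)
    return o if o.shape==(3,3) else R.from_rotvec(o).as_matrix()
def cloud(p):
    d=p["depth"];h,w=d.shape
    K=np.array([[p["fx"],0,p["cx"]],[0,p["fy"],p["cy"]],[0,0,1.]])
    v,u=np.mgrid[:h,:w]
    n=cv2.undistortPoints(np.stack([u,v],-1).reshape(-1,1,2).astype(np.float64),K,np.array([p["k1"],0,0,0.])).reshape(h,w,2)
    c=np.dstack([n[...,0]*d,n[...,1]*d,d])
    X=c@rot(p["orientation"]).T+np.array(p["position"])
    X[d<=0]=np.nan
    return X
def save(p,n): cv2.imwrite(f"pics/{n}.png",p["frame"][...,::-1])
E
python3 - <<'E'
from h import *
im=[]
for n in("side","top"):
    p=ctrl.get_image(n);im.append(p["frame"])
    np.savez(f"/tmp/{n}.npz",X=cloud(p),f=p["frame"])
    print(n,np.round(p["position"],3))
    for t in("top_bin","lower_bin","organiser","mug","jam_jar","pepper_mill"):
        print(t,[(np.round(q["centre"],3).tolist(),round(q["score"],2)) for q in ctrl.find_in(t,p)][:4])
cv2.imwrite("pics/a.png",cv2.resize(np.vstack(im)[...,::-1],(400*1,600)) if 0 else im[1][...,::-1])
cv2.imwrite("pics/b.png",im[0][...,::-1])
s=ctrl.get_state();print(s["position"],s["tool_rot"],s["time"])
E
```

```text
side [ 0.416 -0.544  0.882]
top_bin [([0.514, 0.412, 0.037], 0.96), ([0.533, 0.232, 0.091], 0.73), ([0.523, 0.159, 0.035], 0.48)]
lower_bin [([0.525, 0.159, 0.033], 0.79)]
organiser [([0.568, -0.195, 0.01], 0.72)]
mug [([0.42, -0.007, 0.06], 0.93)]
jam_jar []
pepper_mill [([0.37, 0.404, 0.083], 0.61)]
top [0.27  0.079 1.67 ]
top_bin [([0.519, 0.405, 0.015], 0.83), ([0.545, 0.226, 0.073], 0.76)]
lower_bin []
organiser [([0.563, -0.192, 0.012], 0.79)]
mug [([0.424, 0.006, 0.017], 0.85)]
jam_jar [([0.759, -0.015, 0.096], 0.95)]
pepper_mill [([0.368, 0.401, 0.141], 0.83)]
[ 0.26846029 -0.5920046   0.18632648] [ 3.07050374e+00  6.63803353e-01 -3.84941511e-05] 0.7
```

View pics/a.png

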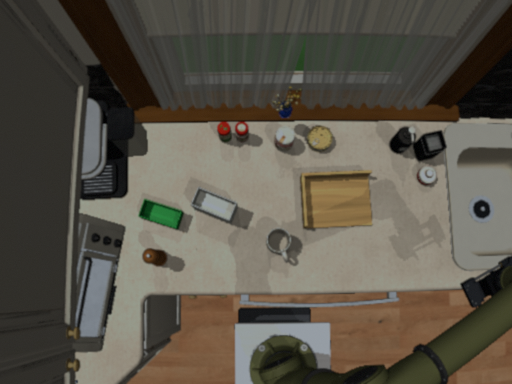

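View pics/b.png

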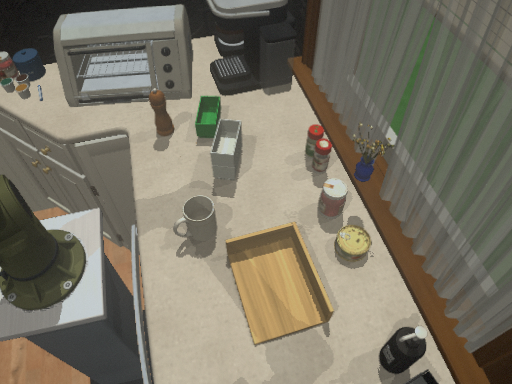

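Candidates: the white stack (top view 215,205; side view 227,150) and the green look-alike (top 161,214; side 208,117). I choose the white stack. The organiser is at top view (336,200), with its long panel on the far side and its short panel towards the bins. Next I measure the rim and panel tops, and crop the choice.

```bash
python3 - <<'E'
from h import *
def rect(P):
    r=cv2.minAreaRect((P[:,:2]*1000).astype(np.float32));return np.round(r[0],1),np.round(r[1],1),round(r[2],1)
for n in("side","top"):
    D=np.load(f"/tmp/{n}.npz");X=D["X"];f=D["f"].astype(int)
    P=X.reshape(-1,3)
    def sel(x0,x1,y0,y1,z0,z1):
        return P[(P[:,0]>x0)&(P[:,0]<x1)&(P[:,1]>y0)&(P[:,1]<y1)&(P[:,2]>z0)&(P[:,2]<z1)]
    b=sel(.46,.62,.12,.33,.108,.126);print(n,"rim",len(b),rect(b),np.median(b[:,2]))
    o=sel(.42,.72,-.36,-.03,.062,.078);print("panels",len(o),rect(o),np.median(o[:,2]))
    o=sel(.42,.72,-.36,-.03,.004,.016);print("base",len(o),rect(o),np.median(o[:,2]))
    o=sel(.42,.72,-.36,-.03,.06,.078)
    # separate panels: line fits
    A=o[(o[:,0]>.63)];B=o[(o[:,0]<.6)]
    for nm,q in(("long",A),("short",B)):
        if len(q)>5:
            l=cv2.fitLine((q[:,:2]*1000).astype(np.float32),cv2.DIST_HUBER,0,.01,.01).ravel();print(nm,len(q),np.round(l,3),q.min(0).round(3),q.max(0).round(3))
D=np.load("/tmp/side.npz")
cv2.imwrite("pics/c.png",cv2.resize(D["f"][80:200,180:280,::-1],None,fx=5,fy=5,interpolation=cv2.INTER_CUBIC))
E
```

```text
side rim 263 (array([538. , 219.2]), array([140.9,  64.6]), 67.5) 0.11546964431070494
panels 787 (array([ 560.9, -192. ]), array([177.7, 242. ]), 2.6) 0.06876475330474918
base 6630 (array([ 559. , -195.2]), array([254.6, 299.9]), 82.9) 0.009387947544385378
long 499 [ 4.10000e-02 -9.99000e-01  6.43031e+02 -1.98625e+02] [ 0.63  -0.309  0.06 ] [ 0.654 -0.07   0.073]
short 282 [ 1.00000e+00  2.90000e-02  5.33784e+02 -8.11920e+01] [ 0.467 -0.086  0.06 ] [ 0.599 -0.071  0.073]
top rim 171 (array([536.8, 219.2]), array([138. ,  65.9]), 66.8) 0.11717029178193772
panels 389 (array([ 614.3, -150.1]), array([144. , 292.5]), 38.5) 0.06947345708200614
base 3508 (array([ 569.4, -195.2]), array([299.4, 328.5]), 0.2) 0.00901535607983639
long 244 [ 4.50000e-02 -9.99000e-01  6.44683e+02 -1.86937e+02] [ 0.631 -0.308  0.06 ] [ 0.655 -0.07   0.078]
short 127 [ 9.99000e-01  3.90000e-02  5.34369e+02 -7.87240e+01] [ 0.47  -0.086  0.061] [ 0.598 -0.071  0.078]
```

View pics/c.png

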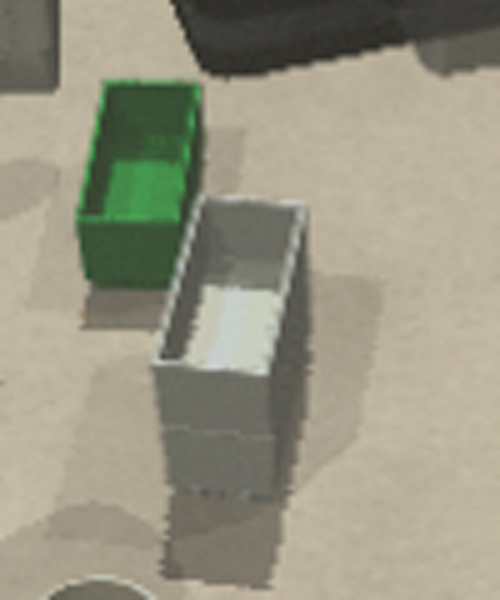

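The crop shows the white two-bin stack with its seam at about (215,430), and the green bin is separate, so the white choice is right. Bin centre is about (537.5, 219), yaw −23°. Organiser is at about (561, −192), yaw +2.4°. I'll grip the −x long wall with one finger inside, which keeps the two home faces free.

>>> move_arm(increments="22 32 4 0 0 1.775 167;22 32 4 0 0 1.775 167;22 32 4 0 0 1.775 167;22 32 4 0 0 1.775 167;22 32 4 0 0 1.775 167;22 32 4 0 0 1.775 167;22 32 4 0 0 1.775 167;22 32 4 0 0 1.775 167", grip_force=40)

```text
time: 1.37
position: [0.4452, -0.3343, 0.2188]
tool_rot: [2.964, 1.04, 0.0]
ft_force: [1.5, -1.2, -0.1]
grip_width: 0.481
grip_force: 0.0
```

>>> move_arm(increments="8 40 0 0 0 1.775 167;8 40 0 0 0 1.775 167;8 40 0 0 0 1.775 167;8 40 0 0 0 1.775 167;8 40 0 0 0 1.775 167;8 40 0 0 0 1.775 167;8 40 0 0 0 1.775 167;8 40 0 0 0 1.775 167")

```text
time: 2.03
position: [0.5085, -0.0141, 0.2188]
tool_rot: [2.812, 1.398, 0.001]
ft_force: [1.2, 0.3, -0.5]
grip_width: 0.348
grip_force: 0.0
```

>>> move_arm(increments="0 31 0 0 0 1.775 167;0 31 0 0 0 1.775 167;0 31 0 0 0 1.775 167;0 31 0 0 0 1.775 167;0 31 0 0 0 1.775 167;0 31 0 0 0 1.775 167;0 31 0 0 0 1.775 167;0 31 0 0 0 1.775 167")

```text
time: 2.7
position: [0.5084, 0.2333, 0.2186]
tool_rot: [2.618, 1.735, 0.001]
ft_force: [0.1, -0.0, -1.0]
grip_width: 0.341
grip_force: 0.0
```

```bash
python3 - <<'E'
from h import *
p=ctrl.get_image("wrist");save(p,"w1");X=cloud(p);P=X.reshape(-1,3)
s=ctrl.get_state();M=rot(s["tool_rot"]);print(s["time"],np.round(s["position"],4),"yaw y",np.degrees(np.arctan2(M[1,1],M[0,1])),M[:,2].round(3),s["grip_width"],s["ft_force"])
b=P[(P[:,2]>.108)&(P[:,2]<.128)&(P[:,0]>.42)&(P[:,0]<.64)&(P[:,1]>.1)&(P[:,1]<.33)]
print(len(b),cv2.minAreaRect((b[:,:2]*1000).astype(np.float32)),np.median(b[:,2]))
f=P[(np.hypot(P[:,0]-.5375,P[:,1]-.219)<.02)];print("floor",np.nanmedian(f[:,2]))
E
```

```text
2.75 [0.5064 0.2415 0.2188] yaw y -22.376949450275326 [ 0.001  0.006 -1.   ] 0.34512866066031683 [-2.25361252  4.50048696 -0.54436277]
1022 ((540.2586669921875, 225.77114868164062), (125.66065979003906, 63.673038482666016), 67.18904113769531) 0.11809239192223112
floor 0.34837474976943916
```

View pics/w1.png

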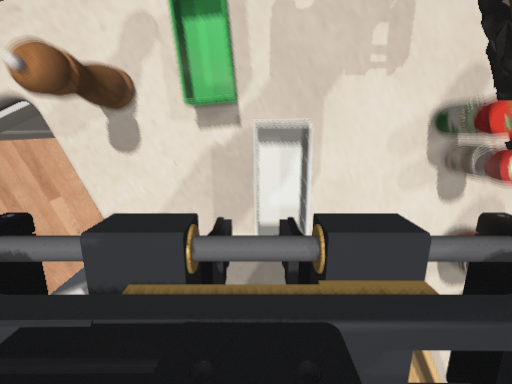

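The wrist view shows the white bin's rim from (255,120) to (310,235), with the fingers at about (222,250) and (290,250) straddling the near wall. The arm was still settling, so I'll settle and measure once more.

>>> move_arm(increments="0 0 0 0 0 0 167;0 0 0 0 0 0 167;0 0 0 0 0 0 167;0 0 0 0 0 0 167;0 0 0 0 0 0 167;0 0 0 0 0 0 167;0 0 0 0 0 0 167;0 0 0 0 0 0 167")

```text
time: 3.42
position: [0.5086, 0.2316, 0.2184]
tool_rot: [2.62, 1.733, 0.0]
ft_force: [-0.2, 0.5, -0.9]
grip_width: 0.34
grip_force: 0.0
```

```bash
python3 - <<'E'
from h import *
p=ctrl.get_image("wrist");X=cloud(p);P=X.reshape(-1,3)
s=ctrl.get_state();M=rot(s["tool_rot"]);print(s["time"],np.round(s["position"],4),"yaw y",np.degrees(np.arctan2(M[1,1],M[0,1])),M[:,2].round(3),s["grip_width"],s["ft_force"])
b=P[(P[:,2]>.11)&(P[:,2]<.126)&(P[:,0]>.42)&(P[:,0]<.64)&(P[:,1]>.1)&(P[:,1]<.33)]
print(len(b),cv2.minAreaRect((b[:,:2]*1000).astype(np.float32)),np.median(b[:,2]))
a=np.radians(-23);L=(b[:,:2]-s["position"][:2])*1000@np.array([[np.cos(a),-np.sin(a)],[np.sin(a),np.cos(a)]])
for lo in range(-20,110,15):
    q=L[(L[:,1]>lo)&(L[:,1]<lo+15)]
    if len(q)>4:print(lo,len(q),np.percentile(q[:,0],[1,20,50,80,99]).round(1),q[:,1].max().round(1))
f=P[(np.hypot(P[:,0]-.553,P[:,1]-.256)<.015)];print("floor",np.nanmedian(f[:,2]))
E
```

```text
3.4667 [0.5086 0.2318 0.2184] yaw y -23.02808907256482 [ 0. -0. -1.] 0.3477177766231801 [-0.37982502  0.21009299 -0.14464621]
1045 ((539.8095703125, 225.4349365234375), (127.5345458984375, 63.79130554199219), 67.03651428222656) 0.1181001539895522
-20 89 [-0.6  0.5 59.6 61.1 62.7] -5.5
-5 103 [-0.6  0.5 59.5 61.3 62.9] 9.7
10 95 [-0.7  0.5 59.4 61.  62.8] 25.0
25 106 [-0.7  0.4 59.3 60.9 62.3] 39.4
40 108 [-0.7  0.4 59.1 60.8 62.4] 54.5
55 259 [-0.7  5.7 33.5 59.  61.8] 69.1
70 58 [ 1.  12.5 30.8 49.1 60.7] 70.1
floor 0.34879303969307457
```

>>> move_arm(increments="1 0 -22 0 0 0 167;0 0 -22 0 0 0 167;0 0 -22 0 0 0 167;0 0 -20 0 0 0 167;0 0 -18 0 0 0 167;0 0 -16 0 0 0 167;0 0 -15 0 0 0 167;0 0 0 0 0 0 167")

```text
time: 4.13
position: [0.5073, 0.2308, 0.0802]
tool_rot: [-2.619, -1.733, 0.008]
ft_force: [-1.0, -0.6, 0.4]
grip_width: 0.346
grip_force: 0.0
```

>>> move_arm(increments="0 0 0 0 0 0 167;0 0 0 0 0 0 200;0 0 0 0 0 0 255;0 0 0 0 0 0 255;0 0 0 0 0 0 255;0 0 0 0 0 0 255;0 0 0 0 0 0 255;0 0 0 0 0 0 255")

```text
time: 4.8
position: [0.5095, 0.232, 0.0834]
tool_rot: [2.62, 1.734, 0.0]
ft_force: [0.3, 0.8, 0.2]
grip_width: 0.011
grip_force: 0.0
```

>>> move_arm(increments="0 0 0 0 0 0 255;0 0 0 0 0 0 255;0 0 0 0 0 0 255;0 0 0 0 0 0 255;0 0 0 0 0 0 255;0 0 0 0 0 0 255;0 0 0 0 0 0 255;0 0 0 0 0 0 255")

```text
time: 5.47
position: [0.5094, 0.232, 0.0833]
tool_rot: [2.62, 1.734, 0.0]
ft_force: [-0.5, 1.1, -0.1]
grip_width: 0.005
grip_force: 0.0
```

```bash
python3 - <<'E'
from h import *
s=ctrl.get_state();print(s["grip_width"]*87,s["grip_force"],s["ft_force"],s["position"])
p=ctrl.get_image("side");cv2.imwrite("pics/d.png",cv2.resize(p["frame"][60:210,150:300,::-1],None,fx=4,fy=4,interpolation=cv2.INTER_CUBIC))
E
```

```text
0.45307160044346284 0.0 [-0.53752868  1.0835823  -0.13528307] [0.50944683 0.23202422 0.08328278]
```

View pics/d.png

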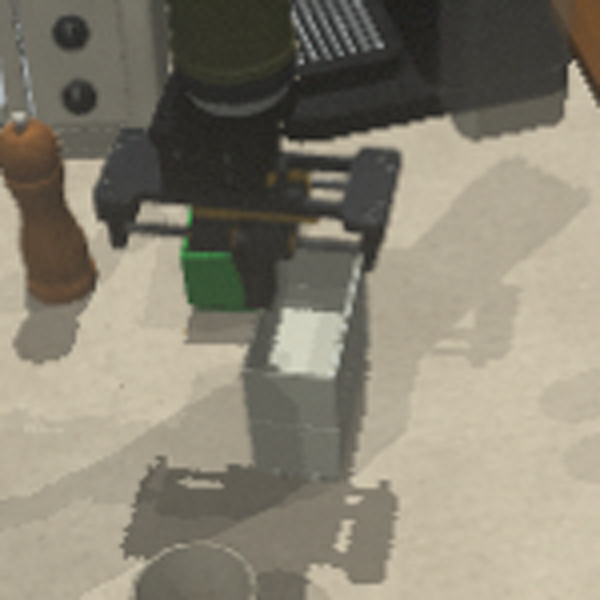

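The side view shows the fingers shut at about (258,270), by the near wall with nothing between them. I'll measure where the bin is now.

```bash
python3 - <<'E'
from h import *
s=ctrl.get_state();a=np.radians(-23);A=np.array([[np.cos(a),-np.sin(a)],[np.sin(a),np.cos(a)]])
for n in("side","wrist","top"):
    p=ctrl.get_image(n)
    if n=="wrist":save(p,"w2")
    P=cloud(p).reshape(-1,3)
    b=P[(P[:,2]>.108)&(P[:,2]<.126)]
    L=(b[:,:2]-s["position"][:2])*1000@A
    L=L[(abs(L[:,0])<90)&(abs(L[:,1])<90)]
    print(n,len(L))
    for lo in range(-75,76,15):
        q=L[(L[:,1]>lo)&(L[:,1]<lo+15)]
        if len(q)>4:print(lo,len(q),np.percentile(q[:,0],[1,20,50,80,99]).round(1),q[:,1].min().round(1),q[:,1].max().round(1))
E
```

```text
side 182
-75 75 [ 1.9 12.9 32.2 53.9 63.5] -71.9 -60.3
-60 19 [-0.5  2.   2.8 62.5 63.6] -59.8 -45.3
-45 15 [-0.8  0.4  3.  61.8 63.2] -44.5 -30.1
-30 17 [-0.1  1.5  3.8 62.6 63.3] -29.2 -16.5
-15 24 [-6.7  0.   6.  61.4 63.4] -14.2 -4.0
0 9 [ 9.7 39.8 61.6 63.  63.2] 0.2 12.3
15 8 [60.3 61.2 62.6 63.1 63.4] 15.8 28.4
30 8 [ 6.2 59.6 61.8 62.9 63. ] 30.7 44.3
wrist 2218
0 150 [-8.8 -3.2  0.5  6.6 60. ] 10.5 14.9
15 388 [-2.  -0.2 58.2 59.3 61.5] 15.0 30.0
30 400 [-2.  -0.2 58.1 59.3 61.5] 30.0 44.9
45 439 [-2.  -0.2 58.  59.  61.2] 45.1 60.0
60 841 [-2.   6.8 31.6 56.2 60.7] 60.0 69.3
top 27
-75 14 [38.1 43.7 53.6 59.3 61.3] -70.4 -62.1
-60 6 [58.6 59.4 60.9 62.1 62.4] -58.0 -47.1
-45 7 [58.6 58.8 59.9 61.3 62.1] -44.5 -30.6
```

View pics/w2.png

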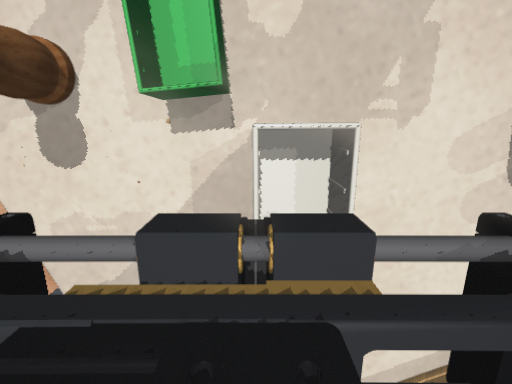

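The wrist view shows the near wall at column ~255, right between the closed fingers. So it may be held despite the reading. I'll test with a small lift.

>>> move_arm(increments="0 0 4 0 0 0 255;0 0 4 0 0 0 255;0 0 4 0 0 0 255;0 0 4 0 0 0 255;0 0 4 0 0 0 255;0 0 0 0 0 0 255;0 0 0 0 0 0 255;0 0 0 0 0 0 255", grip_force=50)

```text
time: 6.33
position: [0.5094, 0.2319, 0.1032]
tool_rot: [2.62, 1.734, -0.0]
ft_force: [0.1, -0.0, -0.8]
grip_width: 0.003
grip_force: 0.0
```

```bash
python3 - <<'E'
from h import *
s=ctrl.get_state();print(s["grip_width"]*87,s["grip_force"],s["ft_force"],s["torque"],s["position"])
p=ctrl.get_image("side");P=cloud(p).reshape(-1,3)
b=P[(P[:,2]>.105)&(P[:,2]<.15)&(np.hypot(P[:,0]-.511,P[:,1]-.157)<.03)]
print(len(b),np.percentile(b[:,2],[5,50,95]))
E
```

```text
0.27562534474051215 0.0 [ 0.10219425 -0.01767721 -0.80607446] [ 0.01789638 -0.04572207  0.04750587] [0.50941571 0.23189953 0.10323039]
88 [0.10590964 0.11292781 0.1184867 ]
```

The bin stayed put, so a single-wall grip doesn't hold. I'll switch to a full-width grip across the 64 mm, then set it down clear of the panels and push it home.

>>> move_arm(increments="0 0 15 0 0 0 167;0 0 20 0 0 0 167;0 0 20 0 0 0 0;10 -4 5 0 0 0 0;10 -5 0 0 0 0 0;8 -4 0 0 0 0 0;0 0 0 0 0 0 0;0 0 0 0 0 0 0")

```text
time: 7.05
position: [0.5373, 0.2178, 0.1614]
tool_rot: [-2.62, -1.731, 0.004]
ft_force: [-0.1, -0.1, -1.3]
grip_width: 0.524
grip_force: 0.0
```

>>> move_arm(increments="0 0 0 0 0 0 0;0 0 0 0 0 0 0;0 0 0 0 0 0 0;0 0 0 0 0 0 0;0 0 0 0 0 0 0;0 0 0 0 0 0 0;0 0 0 0 0 0 0;0 0 0 0 0 0 0")

```text
time: 7.72
position: [0.5375, 0.219, 0.1634]
tool_rot: [2.62, 1.734, 0.0]
ft_force: [-0.5, 0.0, -1.2]
grip_width: 0.993
grip_force: 0.0
```

```bash
python3 - <<'E'
from h import *
s=ctrl.get_state();print(s["grip_width"],s["position"])
M=rot(s["tool_rot"]);a=np.arctan2(M[1,1],M[0,1]);print(np.degrees(a));A=np.array([[np.cos(a),-np.sin(a)],[np.sin(a),np.cos(a)]])
for n in("side","wrist"):
    p=ctrl.get_image(n)
    if n=="wrist":save(p,"w3")
    P=cloud(p).reshape(-1,3)
    b=P[(P[:,2]>.110)&(P[:,2]<.126)]
    L=(b[:,:2]-s["position"][:2])*1000@A
    L=L[(abs(L[:,0])<90)&(abs(L[:,1])<90)]
    print(n,len(L),cv2.minAreaRect(L.astype(np.float32)))
    for lo in range(-75,76,30):
        q=L[(L[:,1]>lo)&(L[:,1]<lo+30)]
        if len(q)>4:print(lo,len(q),np.percentile(q[:,0],[1,20,50,80,99]).round(1),q[:,1].min().round(1),q[:,1].max().round(1))
E
```

```text
0.9932984425985991 [0.53745093 0.21901668 0.16336034]
-23.00090411036936
side 229 ((0.4771690368652344, -0.6888427734375), (139.6239471435547, 64.93875122070312), 89.97699737548828)
-75 79 [-30.8 -22.2   3.9  27.2  32.7] -70.5 -45.2
-45 30 [-31.8 -30.  -28.1  31.8  32.5] -43.7 -15.2
-15 28 [-31.1 -29.   29.1  31.9  32.9] -14.0 14.4
15 25 [-31.9 -30.2 -28.8  31.   32.5] 17.5 44.9
45 67 [-31.  -20.6   1.6  24.9  32. ] 45.2 69.1
wrist 1572 ((-0.6678867340087891, 2.486328125), (64.25455474853516, 136.17422485351562), 0.32095468044281006)
-75 226 [-31.2 -20.6  -3.6  16.2  30.8] -65.6 -60.9
-45 168 [-32.3 -30.4 -28.8  29.8  31.1] -36.1 -15.2
-15 298 [-32.5 -30.7  27.7  29.6  31.4] -14.9 15.0
15 314 [-32.7 -30.9 -29.1  29.3  31. ] 15.1 44.9
45 566 [-32.8 -29.7  -3.   27.6  30.8] 45.2 70.5
```

View pics/w3.png

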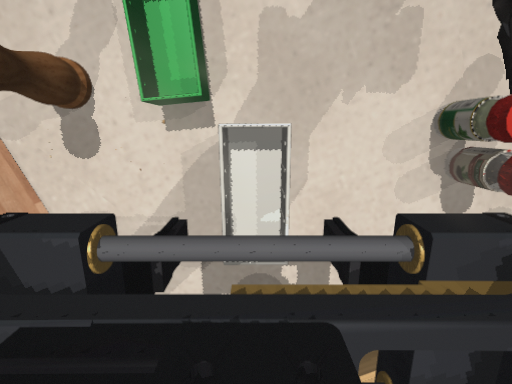

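The open fingers at (175,240) and (335,240) evenly straddle the white bin (columns 220–290). Now descend, close and lift.

>>> move_arm(increments="0 0 -18 0 0 0 0;0 0 -18 0 0 0 0;0 0 -18 0 0 0 0;0 0 -14 0 0 0 0;0 0 -10 0 0 0 0;0 0 -7 0 0 0 0;0 0 0 0 0 0 0;0 0 0 0 0 0 0", grip_force=25)

```text
time: 8.48
position: [0.5377, 0.2192, 0.0785]
tool_rot: [-2.62, -1.734, -0.0]
ft_force: [0.4, 0.4, 0.5]
grip_width: 0.997
grip_force: 0.0
```

>>> move_arm(increments="0 0 0 0 0 0 120;0 0 0 0 0 0 120;0 0 0 0 0 0 120;0 0 0 0 0 0 120;0 0 0 0 0 0 120;0 0 0 0 0 0 120;0 0 0 0 0 0 120;0 0 0 0 0 0 120")

```text
time: 9.15
position: [0.5376, 0.2191, 0.0786]
tool_rot: [2.619, 1.734, 0.001]
ft_force: [-0.5, -0.6, 2.0]
grip_width: 0.724
grip_force: 25.0
```

>>> move_arm(increments="0 0 2 0 0 0 120;0 0 4 0 0 0 120;0 0 5 0 0 0 120;0 0 6 0 0 0 120;0 0 8 0 0 0 120;0 0 15 0 0 0 120;0 0 20 0 0 0 120;0 0 20 0 0 0 120")

```text
time: 9.82
position: [0.5371, 0.2189, 0.1594]
tool_rot: [-2.62, -1.734, 0.001]
ft_force: [-0.3, -0.0, -1.6]
grip_width: 0.727
grip_force: 25.0
```

```bash
python3 - <<'E'
from h import *
s=ctrl.get_state();print(s["grip_width"],s["position"],s["ft_force"],s["grip_force"])
p=ctrl.get_image("side");cv2.imwrite("pics/e.png",cv2.resize(p["frame"][40:220,150:350,::-1],None,fx=3,fy=3,interpolation=cv2.INTER_CUBIC))
E
```

```text
0.7266082817292143 [0.53714984 0.21893995 0.15937617] [-0.28734732 -0.00491009 -1.5929925 ] 24.99637931585312
```

View pics/e.png

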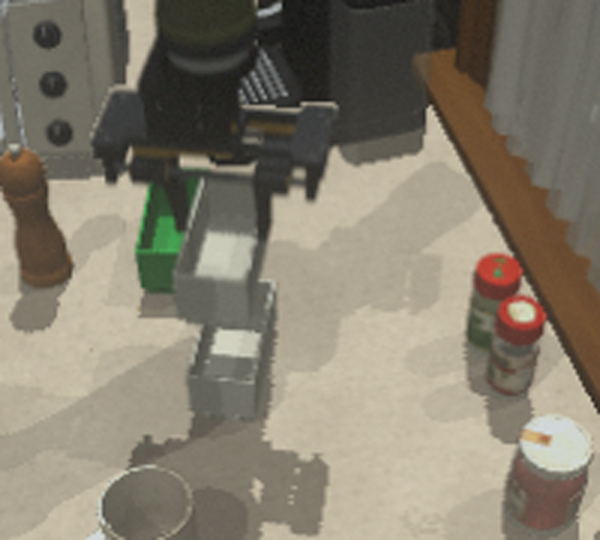

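The top bin is up at (210,250) and the lower bin is still standing at (230,370). Now carry it to the organiser.

>>> move_arm(increments="2 -12 1 0 0 1.6 120;2 -22 0 0 0 1.6 120;2 -26 0 0 0 1.6 120;2 -26 0 0 0 1.6 120;3 -26 0 0 0 1.6 120;3 -26 0 0 0 1.6 120;3 -26 0 0 0 1.6 120;3 -26 0 0 0 1.6 120")

```text
time: 10.53
position: [0.5576, 0.0278, 0.1597]
tool_rot: [2.408, 2.016, 0.001]
ft_force: [0.8, -0.1, -1.3]
grip_width: 0.73
grip_force: 25.0
```

>>> move_arm(increments="3 -26 0 0 0 1.6 120;3 -26 0 0 0 1.6 120;3 -26 0 0 0 1.6 120;3 -26 0 0 0 1.6 120;3 -26 0 0 0 1.6 120;2 -26 0 0 0 1.6 120;2 -22 0 0 0 1.6 120;0 -15 0 0 0 1.4 120")

```text
time: 11.2
position: [0.5764, -0.1674, 0.1593]
tool_rot: [2.176, 2.265, -0.001]
ft_force: [0.1, -0.4, -1.6]
grip_width: 0.727
grip_force: 25.0
```

>>> move_arm(increments="0 0 -10 0 0 0 120;0 0 -15 0 0 0 120;0 0 -20 0 0 0 120;0 0 -20 0 0 0 120;0 0 -15 0 0 0 120;0 0 -5 0 0 0 120;0 0 0 0 0 0 120;0 0 0 0 0 0 120")

```text
time: 11.87
position: [0.5768, -0.1632, 0.0747]
tool_rot: [2.174, 2.268, 0.001]
ft_force: [0.9, 0.3, -0.5]
grip_width: 0.725
grip_force: 25.0
```

```bash
cat > m.py <<'E'
from h import *
import sys
s=ctrl.get_state();M=rot(s["tool_rot"]);print(s["time"],s["grip_width"],s["position"],np.degrees(np.arctan2(M[1,1],M[0,1])),s["ft_force"])
lo,hi=float(sys.argv[1]),float(sys.argv[2])
a=np.radians(2.4);A=np.array([[np.cos(a),-np.sin(a)],[np.sin(a),np.cos(a)]])
for n in("side","top"):
    p=ctrl.get_image(n);save(p,"m_"+n);P=cloud(p);C=p["frame"].astype(int);sat=C.max(2)-C.min(2)
    z=P[...,2]
    L=(P[...,:2]*1000-[561,-192])@A
    inn=(abs(L[...,0])<95)&(abs(L[...,1])<125)
    m=inn&(z>lo)&(z<hi)&(sat<35)&(C.mean(2)>60)
    q=L[m].astype(np.float32)
    if len(q)>10: print(n,"bin",len(q),cv2.minAreaRect(q))
    w=inn&(z>.062)&(z<.078)&(sat>=35);q=L[w]
    l=q[(q[:,0]>70)];print("long x: pct",np.percentile(l[:,0],[1,5,50,95,99]).round(1),"slope deg",np.degrees(np.polyfit(l[:,1],l[:,0],1)[0]).round(2))
    l=q[(q[:,1]>100)&(q[:,0]<70)]
    if len(l)>5:print("short y",np.percentile(l[:,1],[1,5,50,95,99]).round(1),"slope",np.degrees(np.polyfit(l[:,0],l[:,1],1)[0]).round(2))
E
python3 m.py .085 .13
```

```text
11.8667 0.7250750743997799 [ 0.57682024 -0.16316749  0.07467808] 2.4340262012152376 [ 0.9130877   0.2576777  -0.49426786]
side bin 451 ((16.67995262145996, 7.207275390625), (77.1578598022461, 98.72074890136719), 6.731439113616943)
long x: pct [77.9 78.2 82.2 87.5 88.5] slope deg -0.05
short y [109.6 110.  113.3 119.  119.8] slope -0.46
top bin 97 ((16.62787628173828, 70.57424926757812), (49.86478805541992, 65.67571258544922), 89.91136169433594)
long x: pct [71.4 74.6 83.5 89.5 90.5] slope deg -2.9
short y [109.  109.6 114.4 118.6 119.2] slope -0.01
```

>>> move_arm(increments="0 0 -8 0 0 0 120;0 0 -10 0 0 0 120;0 0 -8 0 0 0 120;0 0 -5 0 0 0 120;0 0 -3 0 0 0 120;0 0 -2 0 0 0 120;0 0 0 0 0 0 120;0 0 0 0 0 0 120")

```text
time: 12.63
position: [0.5766, -0.164, 0.0384]
tool_rot: [2.174, 2.267, 0.0]
ft_force: [0.6, 0.1, -1.6]
grip_width: 0.727
grip_force: 25.0
```

>>> move_arm(increments="0 0 -1 0 0 0 120;0 0 0 0 0 0 120;0 0 -1 0 0 0 120;0 0 0 0 0 0 120;0 0 -1 0 0 0 120;0 0 0 0 0 0 120;0 0 0 0 0 0 120;0 0 0 0 0 0 120")

```text
time: 13.3
position: [0.5767, -0.1641, 0.0357]
tool_rot: [2.174, 2.267, 0.0]
ft_force: [-1.7, 0.1, 3.3]
grip_width: 0.721
grip_force: 25.0
```

>>> move_arm(increments="0 2 0 0 0 0 120;0 2 0 0 0 0 120;-0.5 2 0 0 0 0 120;0 2 0 0 0 0 120;0 2 0 0 0 0 120;0 1 0 0 0 0 120;0 0 0 0 0 0 120;0 0 0 0 0 0 120")

```text
time: 13.97
position: [0.5764, -0.1528, 0.0357]
tool_rot: [2.174, 2.267, 0.001]
ft_force: [-0.2, -0.9, 3.9]
grip_width: 0.726
grip_force: 25.0
```

>>> move_arm(increments="0 1 0 0 0 0 120;0 0 0 0 0 0 120;0 1 0 0 0 0 120;0 0 0 0 0 0 120;0 1 0 0 0 0 120;0 0 0 0 0 0 120;0 1 0 0 0 0 120;0 0 0 0 0 0 120")

```text
time: 14.63
position: [0.5763, -0.1497, 0.0357]
tool_rot: [2.174, 2.266, -0.0]
ft_force: [-0.6, -3.7, 6.0]
grip_width: 0.729
grip_force: 25.0
```

>>> move_arm(increments="0 1 0 0 0 0 120;0 0 0 0 0 0 120;0 0 0 0 0 0 120;0 1 0 0 0 0 120;0 0 0 0 0 0 120;0 0 0 0 0 0 120;0 0 0 0 0 0 120;0 0 0 0 0 0 120")

```text
time: 15.3
position: [0.5761, -0.1497, 0.0356]
tool_rot: [2.175, 2.264, -0.003]
ft_force: [0.2, -6.1, 4.8]
grip_width: 0.731
grip_force: 25.0
```

```bash
python3 m.py .068 .082
```

```text
15.3 0.7305535487731191 [ 0.57609801 -0.14971582  0.03560182] 2.2940713394561243 [ 0.16625561 -6.13013951  4.83778595]
side bin 194 ((17.935029983520508, 15.928104400634766), (79.09874725341797, 90.2467269897461), 7.577783584594727)
long x: pct [77.5 78.2 82.3 87.5 88.4] slope deg -0.22
short y [108.8 109.8 112.2 118.4 119.7] slope 0.59
top bin 60 ((15.534574508666992, 88.06816864013672), (45.462005615234375, 67.60247802734375), 85.08221435546875)
long x: pct [71.5 74.7 84.4 89.2 89.8] slope deg -0.54
short y [109.3 109.9 114.6 119.  119.3] slope 0.13
```

>>> move_arm(increments="0 0 0 0 0 0 30;0 0 0 0 0 0 30;0 0 0 0 0 0 30;0 0 0 0 0 0 30;0 0 0 0 0 0 30;0 0 0 0 0 0 30;0 0 8 0 0 0 30;0 0 12 0 0 0 30")

```text
time: 16.07
position: [0.5749, -0.1466, 0.0548]
tool_rot: [-2.172, -2.266, 0.001]
ft_force: [0.3, -1.1, 0.3]
grip_width: 0.885
grip_force: 0.0
```

>>> move_arm(increments="0 0 20 0 0 0 30;0 0 20 0 0 0 30;-10 0 15 0 0 0 255;-20 -1 0 0 0 0 255;-20 -1 0 0 0 0 255;-12 0 0 0 0 0 255;0 0 0 0 0 0 255;0 0 0 0 0 0 255")

```text
time: 16.73
position: [0.5145, -0.1494, 0.1117]
tool_rot: [2.173, 2.265, 0.0]
ft_force: [0.2, 0.1, 0.8]
grip_width: 0.514
grip_force: 0.0
```

>>> move_arm(increments="0 0 0 0 0 0 255;0 0 0 0 0 0 255;0 0 0 0 0 0 255;0 0 0 0 0 0 255;0 0 0 0 0 0 255;0 0 0 0 0 0 255;0 0 0 0 0 0 255;0 0 0 0 0 0 255")

```text
time: 17.4
position: [0.514, -0.149, 0.1102]
tool_rot: [-2.174, -2.267, -0.0]
ft_force: [-0.3, 0.1, -0.8]
grip_width: 0.01
grip_force: 0.0
```

```bash
python3 m.py .068 .082
```

```text
17.4 0.009571487276454307 [ 0.51399265 -0.14895235  0.11019687] 2.398685487452078 [-0.33698347  0.10075035 -0.84588545]
side bin 253 ((20.386390686035156, 41.7744140625), (139.03160095214844, 74.9852294921875), 88.07079315185547)
long x: pct [77.6 78.3 82.2 87.5 88.9] slope deg -0.04
short y [110.2 110.9 115.1 119.2 119.9] slope -0.12
top bin 68 ((33.729278564453125, 73.8109130859375), (68.47476959228516, 114.1502914428711), 61.954627990722656)
long x: pct [71.4 75.1 83.3 89.6 90.3] slope deg -3.69
short y [109.2 110.2 114.5 118.9 119.1] slope 0.19
```

View pics/m_side.png

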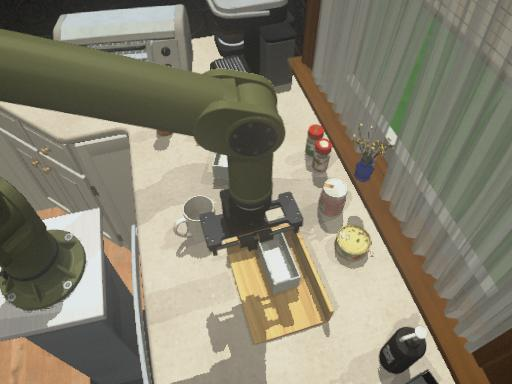

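The side view shows the bin standing upright at about (278,262), its end at the shorter panel and a gap to the longer one. Now lower the shut fingers beside it and push +x.

>>> move_arm(increments="0 -3 -15 0 0 0 255;0 -1 -18 0 0 0 255;0 0 -18 0 0 0 255;0 0 -16 0 0 0 255;0 0 -12 0 0 0 255;0 0 -8 0 0 0 255;0 0 -2 0 0 0 255;0 0 0 0 0 0 255")

```text
time: 18.17
position: [0.5139, -0.1528, 0.0211]
tool_rot: [-2.174, -2.267, 0.0]
ft_force: [0.1, -0.1, 0.6]
grip_width: 0.006
grip_force: 0.0
```

>>> move_arm(increments="3 0 0 0 0 0 255;4 0 0 0 0 0 255;4 0 0 0 0 0 255;4 0 0 0 0 0 255;4 0.5 0 0 0 0 255;4 0 0 0 0 0 255;3 0.5 0 0 0 0 255;3 0 0 0 0 0 255")

```text
time: 18.83
position: [0.5428, -0.152, 0.0212]
tool_rot: [-2.174, -2.267, 0.001]
ft_force: [-1.2, -0.2, 1.2]
grip_width: 0.011
grip_force: 0.8
```

>>> move_arm(increments="2 0 0 0 0 0 255;2 0 0 0 0 0 255;2 0 0 0 0 0 255;2 0 0 0 0 0 255;2 0.5 0 0 0 0 255;2 0 0 0 0 0 255;1 0 0 0 0 0 255;0 0 0 0 0 0 255")

```text
time: 19.5
position: [0.5563, -0.1515, 0.0213]
tool_rot: [2.174, 2.267, 0.001]
ft_force: [-0.9, -0.2, -0.8]
grip_width: 0.003
grip_force: 0.3
```

>>> move_arm(increments="1 0 0 0 0 0 255;0.5 0 0 0 0 0 255;0.5 0 0 0 0 0 255;0.5 0 0 0 0 0 255;0.5 0 0 0 0 0 255;0.5 0 0 0 0 0 255;0.5 0 0 0 0 0 255;0 0 0 0 0 0 255")

```text
time: 20.17
position: [0.5601, -0.1515, 0.0213]
tool_rot: [2.174, 2.267, 0.0]
ft_force: [-0.1, 0.5, -0.3]
grip_width: 0.003
grip_force: 0.4
```

```bash
python3 m.py .068 .082; python3 - <<'E'
from h import *
p=ctrl.get_image("wrist");P=cloud(p);C=p["frame"].astype(int);sat=C.max(2)-C.min(2)
a=np.radians(2.4);A=np.array([[np.cos(a),-np.sin(a)],[np.sin(a),np.cos(a)]])
L=(P[...,:2]*1000-[561,-192])@A;z=P[...,2]
m=(z>.068)&(z<.082)&(abs(L[...,0])<95)&(abs(L[...,1])<125)
for nm,mm in(("bin",m&(sat<35)),("wood",m&(sat>=35))):
    q=L[mm];print(nm,len(q))
    for lo in range(-30,120,25):
        r=q[(q[:,1]>lo)&(q[:,1]<lo+25)]
        if len(r)>4:print(lo,np.percentile(r[:,0],[1,20,50,80,99]).round(1),r[:,1].max().round(1))
save(p,"w4")
E
```

```text
20.1667 0.0034257176920479433 [ 0.56011943 -0.15148621  0.02129844] 2.3998742270780116 [-0.05240413  0.53271761 -0.26149567]
side bin 191 ((42.17100524902344, 35.20873260498047), (125.8021240234375, 68.33586883544922), 85.77164459228516)
long x: pct [77.7 78.3 82.5 87.5 88.7] slope deg 0.15
short y [109.9 110.4 113.  117.3 117.5] slope 20.7
top bin 72 ((49.466854095458984, 86.23651885986328), (48.448890686035156, 82.40753936767578), 89.06328582763672)
long x: pct [71.9 76.7 84.  89.  89.5] slope deg -0.25
short y [109.3 109.9 114.3 119.2 119.5] slope 0.0
bin 3279
-5 [70.7 71.2 72.2 73.  79.1] 19.9
20 [70.5 70.9 71.8 72.8 80.6] 31.9
45 [-5.8  3.6 70.  71.3 80.6] 69.9
70 [ 9.8 11.6 70.2 71.5 80.7] 94.9
95 [ 9.8 15.5 46.  70.1 80.5] 112.4
wood 9623
-5 [79.9 81.1 84.  87.2 89.8] 19.8
20 [80.1 81.6 84.2 87.2 89.9] 29.3
45 [80.1 81.7 84.6 87.5 89.8] 70.0
70 [80.4 81.9 84.7 87.7 90. ] 95.0
95 [-86.1 -46.3  13.3  71.7  89.1] 120.0
```

About 6 mm remains to the long panel, so I keep creeping.

>>> move_arm(increments="1 0 0 0 0 0 255;1 0 0 0 0 0 255;1 0 0 0 0 0 255;0.5 0 0 0 0 0 255;0.5 0 0 0 0 0 255;0.5 0 0 0 0 0 255;0.5 0 0 0 0 0 255;0 0 0 0 0 0 255")

```text
time: 20.98
position: [0.5651, -0.1515, 0.0213]
tool_rot: [2.174, 2.267, 0.0]
ft_force: [-0.3, -0.6, -0.6]
grip_width: 0.005
grip_force: 0.4
```

>>> move_arm(increments="0.5 0 0 0 0 0 255;0 0 0 0 0 0 255;0.5 0 0 0 0 0 255;0 0 0 0 0 0 255;0.5 0 0 0 0 0 255;0 0 0 0 0 0 255;0.5 0 0 0 0 0 255;0 0 0 0 0 0 255")

```text
time: 21.65
position: [0.5665, -0.1513, 0.0213]
tool_rot: [-2.174, -2.267, 0.001]
ft_force: [-3.1, 0.9, 1.9]
grip_width: 0.007
grip_force: 1.5
```

>>> move_arm(increments="0.5 0 0 0 0 0 255;0 0 0 0 0 0 255;0.5 0 0 0 0 0 255;0 0 0 0 0 0 255;0.5 0 0 0 0 0 255;0 0 0 0 0 0 255;0.5 0 0 0 0 0 255;0 0 0 0 0 0 255")

```text
time: 22.32
position: [0.5666, -0.1513, 0.021]
tool_rot: [-2.172, -2.265, 0.005]
ft_force: [-9.3, 1.9, 6.4]
grip_width: 0.009
grip_force: 4.3
```

>>> move_arm(increments="0.5 0 0 0 0 0 255;0 0 0 0 0 0 255;0.5 0 0 0 0 0 255;0 0 0 0 0 0 255;0.5 0 0 0 0 0 255;0 0 0 0 0 0 255;0 0 0 0 0 0 255;0 0 0 0 0 0 255")

```text
time: 22.98
position: [0.5664, -0.1514, 0.0208]
tool_rot: [-2.171, -2.263, 0.009]
ft_force: [-11.7, 1.1, 8.0]
grip_width: 0.002
grip_force: 6.1
```

```bash
cat > w.py <<'E'
from h import *
s=ctrl.get_state();print(s["time"],s["position"],s["ft_force"])
p=ctrl.get_image("wrist");P=cloud(p);C=p["frame"].astype(int);sat=C.max(2)-C.min(2)
a=np.radians(2.4);A=np.array([[np.cos(a),-np.sin(a)],[np.sin(a),np.cos(a)]])
L=(P[...,:2]*1000-[561,-192])@A;z=P[...,2]
m=(z>.068)&(z<.082)&(abs(L[...,0])<95)&(abs(L[...,1])<125)
for nm,mm in(("bin",m&(sat<35)),("wood",m&(sat>=35))):
    q=L[mm];print(nm,len(q))
    for lo in range(-80,120,25):
        r=q[(q[:,1]>lo)&(q[:,1]<lo+25)]
        if len(r)>4:print(lo,np.percentile(r[:,0],[1,20,50,80,99]).round(1),np.percentile(r[:,1],[1,99]).round(1),np.median(z[mm][(q[:,1]>lo)&(q[:,1]<lo+25)]).round(4))
save(p,"w4")
E
python3 w.py
```

```text
22.9833 [ 0.56638906 -0.15141076  0.02075324] [-11.70695172   1.14666744   7.96544206]
bin 3188
-55 [79.4 79.7 79.7 80.1 81.2] [-50.6 -37.4] 0.0688
-5 [77.  77.6 78.5 79.4 79.7] [16.3 19.8] 0.0753
20 [76.8 77.4 78.2 79.2 82.3] [20.1 32. ] 0.0752
45 [ 0.9  9.7 76.7 77.7 80. ] [48.5 69.8] 0.0747
70 [16.7 18.3 77.  78.  80. ] [70.3 94.7] 0.0749
95 [16.8 22.3 52.6 77.1 80. ] [ 95.2 112. ] 0.0753
wood 8908
-80 [79.8 81.  83.7 86.6 88.9] [-60.5 -55.1] 0.0703
-55 [79.9 81.4 84.4 87.  89.1] [-54.6 -34.8] 0.0704
-5 [82.2 84.1 86.1 88.1 89.7] [ 6.8 19.8] 0.0705
20 [82.1 83.8 85.8 87.9 89.8] [20.2 29.4] 0.0705
45 [80.2 83.7 86.  88.1 90. ] [46.6 69.7] 0.0706
70 [80.2 83.9 86.  88.2 90. ] [70.2 94.8] 0.0706
95 [-86.1 -48.8  11.   67.9  89.4] [ 97.2 119.9] 0.0705
```

The long side is now flush (face at x ≈ 79.7 along its length, rim level). Next, back off and press the near end towards the shorter panel.

>>> move_arm(increments="-6 0 0 0 0 0 255;-16 0 0 0 0 0 255;0 0 20 0 0 0 255;0 0 30 0 0 0 255;0 0 30 0 0 0 255;0 0 10 0 0 0 255;0 -20 0 0 0 0 255;0 -24 0 0 0 0 255")

```text
time: 23.7
position: [0.5511, -0.194, 0.1132]
tool_rot: [2.166, 2.269, 0.004]
ft_force: [0.1, -0.2, -0.4]
grip_width: 0.003
grip_force: 0.0
```

>>> move_arm(increments="15 -25 0 0 0 0 255;20 -25 0 0 0 0 255;20 0 0 0 0 0 255;6 0 0 0 0 0 255;0 0 0 0 0 0 255;0 0 0 0 0 0 255;0 0 0 0 0 0 255;0 0 0 0 0 0 255")

```text
time: 24.37
position: [0.6089, -0.2449, 0.1114]
tool_rot: [2.173, 2.268, -0.001]
ft_force: [1.0, 0.2, -0.6]
grip_width: 0.006
grip_force: 0.0
```

```bash
python3 w.py
```

```text
24.3667 [ 0.6088755  -0.24493454  0.11144484] [ 1.03276709  0.1868444  -0.63935157]
bin 2095
-30 [16.6 20.1 48.  75.9 79.9] [-23.9  -5.3] 0.0751
-5 [16.5 18.3 20.1 78.3 79.9] [-4.6 19.7] 0.0752
20 [16.6 18.4 20.3 78.5 80.2] [20.4 44.7] 0.0751
45 [16.8 18.5 76.8 78.5 80.2] [45.3 69.7] 0.0753
70 [16.8 18.6 20.5 78.6 80.4] [70.3 94.7] 0.0753
95 [16.2 18.7 66.9 78.5 80.3] [ 95.2 108.2] 0.0751
wood 2346
-80 [80.  81.7 84.5 87.8 89.9] [-64.4 -55.1] 0.0703
-55 [80.3 82.  84.9 87.9 89.9] [-54.5 -30.2] 0.0704
-30 [80.1 82.4 85.2 88.  90.1] [-29.4  -5.4] 0.0705
-5 [80.2 82.6 85.4 88.2 90.2] [-4.5 19.9] 0.0706
20 [80.2 82.6 85.3 88.1 90.3] [20.7 44.7] 0.0706
45 [80.4 82.8 85.6 88.3 90.2] [45.3 69.6] 0.0706
70 [80.6 82.9 85.6 88.3 90.3] [70.2 94.9] 0.0708
95 [81.4 83.1 85.8 88.6 90.4] [ 95.1 107.5] 0.0707
```

View pics/w4.png

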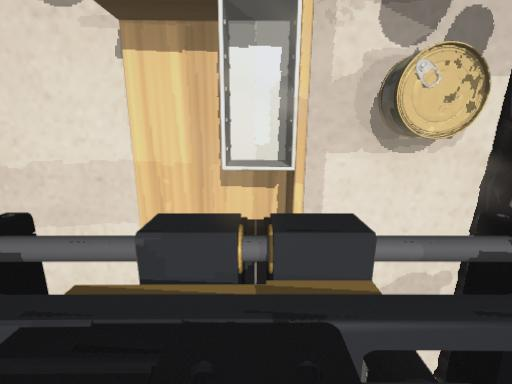

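The wrist view shows the bin (220–298, 0–168) lying along the long panel at column ~300 with no gap. Now the gentle end push.

>>> move_arm(increments="0 0 -15 0 0 0 255;0 0 -18 0 0 0 255;0 0 -18 0 0 0 255;0 0 -16 0 0 0 255;0 0 -12 0 0 0 255;0 0 -8 0 0 0 255;0 0 -3 0 0 0 255;0 0 0 0 0 0 255")

```text
time: 25.08
position: [0.6091, -0.2454, 0.0209]
tool_rot: [-2.174, -2.267, 0.0]
ft_force: [0.3, -0.1, 0.4]
grip_width: 0.001
grip_force: 0.0
```

>>> move_arm(increments="0 3 0 0 0 0 255;0 3 0 0 0 0 255;0 3 0 0 0 0 255;0 3 0 0 0 0 255;0 2 0 0 0 0 255;0 2 0 0 0 0 255;0 1 0 0 0 0 255;0 1 0 0 0 0 255")

```text
time: 25.75
position: [0.6095, -0.2274, 0.0213]
tool_rot: [2.174, 2.267, 0.0]
ft_force: [-0.4, 0.2, 0.6]
grip_width: 0.008
grip_force: 0.0
```

>>> move_arm(increments="0 0.5 0 0 0 0 255;0 0.5 0 0 0 0 255;0 0.5 0 0 0 0 255;0 0.5 0 0 0 0 255;0 0.5 0 0 0 0 255;0 0.5 0 0 0 0 255;0 0 0 0 0 0 255;0 0 0 0 0 0 255")

```text
time: 26.42
position: [0.6093, -0.2263, 0.0213]
tool_rot: [2.175, 2.265, -0.002]
ft_force: [0.0, -5.4, -0.6]
grip_width: 0.002
grip_force: 2.7
```

>>> move_arm(increments="0 0.5 0 0 0 0 255;0 0.5 0 0 0 0 255;0 0.5 0 0 0 0 255;0 0.5 0 0 0 0 255;0 0 0 0 0 0 255;0 0 0 0 0 0 255;0 0 0 0 0 0 255;0 0 0 0 0 0 255")

```text
time: 27.08
position: [0.6093, -0.2263, 0.0216]
tool_rot: [2.175, 2.262, -0.004]
ft_force: [1.3, -7.6, -0.9]
grip_width: 0.003
grip_force: 4.0
```

>>> move_arm(increments="0 -5 0 0 0 0 255;0 -16 0 0 0 0 255;0 -5 10 0 0 0 255;0 0 25 0 0 0 255;0 0 30 0 0 0 255;0 0 20 0 0 0 255;0 0 0 0 0 0 255;0 0 0 0 0 0 255")

```text
time: 27.75
position: [0.6107, -0.2487, 0.1085]
tool_rot: [2.173, 2.265, 0.003]
ft_force: [1.1, 1.2, -0.4]
grip_width: 0.008
grip_force: 0.0
```

```bash
python3 w.py; python3 m.py .068 .082; python3 - <<'E'
from h import *
p=ctrl.get_image("side")
for t in("top_bin","lower_bin","mug","jam_jar","pepper_mill"):
    print(t,[(np.round(q["centre"],3).tolist(),round(q["score"],2)) for q in ctrl.find_in(t,p)][:4])
P=cloud(p).reshape(-1,3);b=P[(P[:,2]>.058)&(P[:,2]<.072)&(np.hypot(P[:,0]-.5375,P[:,1]-.219)<.09)]
print(cv2.minAreaRect((b[:,:2]*1000).astype(np.float32)))
E
```

```text
27.75 [ 0.61072705 -0.24869073  0.10854116] [ 1.09841894  1.19295119 -0.40303874]
bin 2074
-55 [89.6 89.9 90.  90.  90.1] [-52.2 -30.4] 0.0692
-30 [16.5 20.5 48.1 75.5 89.9] [-23.4  -5.5] 0.0752
-5 [16.5 18.2 20.  78.1 90.3] [-4.6 19.6] 0.0751
20 [16.6 18.3 20.2 78.3 90.3] [20.4 44.8] 0.0751
45 [16.8 18.5 20.5 78.4 90.4] [45.6 69.8] 0.0752
70 [16.9 18.5 20.4 78.5 90.4] [70.4 94.8] 0.0752
95 [16.2 18.  20.5 78.4 90.3] [ 95.2 102.6] 0.075
wood 2409
-80 [80.2 81.9 84.8 87.6 89.6] [-67.3 -55.1] 0.0705
-55 [80.1 81.8 84.6 87.6 89.6] [-54.7 -30.2] 0.0705
-30 [79.6 82.1 85.  87.8 89.7] [-29.9  -5.6] 0.0705
-5 [79.8 82.2 85.  87.8 89.8] [-4.8 19.9] 0.0706
20 [79.8 82.3 85.1 88.  89.9] [20.7 44.9] 0.0707
45 [79.9 82.4 85.2 87.9 89.9] [45.6 69.8] 0.0707
70 [80.2 82.6 85.3 88.1 90. ] [70.5 94.6] 0.0708
95 [80.7 82.9 85.5 88.4 90.2] [ 95.1 102.6] 0.0706
27.8 0.003962898077170779 [ 0.60956797 -0.24847531  0.10682644] 2.390876545495177 [-0.43330738  0.39941551 -0.41453   ]
side bin 73 ((39.90477752685547, 32.907081604003906), (66.54862213134766, 157.64495849609375), 11.227653503417969)
long x: pct [75.4 78.3 82.2 87.5 88.3] slope deg -0.58
short y [109.  109.5 113.8 119.  119.9] slope 0.81
top bin 173 ((48.4674072265625, 25.82077407836914), (170.19908142089844, 67.50173950195312), 89.20391082763672)
long x: pct [72.1 79.  85.5 89.7 90.5] slope deg -0.55
short y [109.1 109.8 114.5 119.1 119.4] slope 0.09
top_bin [([0.598, -0.09, 0.042], 0.82)]
lower_bin []
mug [([0.422, -0.006, 0.059], 0.56)]
jam_jar [([0.537, -0.236, 0.009], 0.19)]
pepper_mill []
((0.0, 0.0), (0.0, 0.0), 0.0)
```

>>> move_arm(increments="0 0 20 0 0 0 255;0 0 25 0 0 0 255;-5 -15 25 0 0 0 255;-5 -20 10 0 0 0 255;-5 -20 0 0 0 0 255;0 -10 0 0 0 0 255;0 0 0 0 0 0 255;0 0 0 0 0 0 255")

```text
time: 28.87
position: [0.5942, -0.313, 0.1851]
tool_rot: [-2.174, -2.265, -0.001]
ft_force: [-0.5, 0.8, 0.2]
grip_width: 0.005
grip_force: 0.0
```

```bash
python3 m.py .071 .082; python3 - <<'E'
from h import *
p=ctrl.get_image("top");P=cloud(p).reshape(-1,3);b=P[(P[:,2]>.058)&(P[:,2]<.072)&(np.hypot(P[:,0]-.5375,P[:,1]-.219)<.09)]
print("lower",len(b),len(b)and cv2.minAreaRect((b[:,:2]*1000).astype(np.float32)))
print("result",ctrl.close_job())
E
```

```text
28.8667 0.004548026946206397 [ 0.59415299 -0.31298503  0.18514047] 2.3544793378953752 [-0.4556919   0.80595056  0.16108981]
side bin 106 ((46.09096145629883, 67.50935363769531), (84.99327087402344, 62.58277130126953), 87.35272216796875)
long x: pct [72.6 77.2 82.7 87.7 88.7] slope deg 0.1
short y [108.8 109.4 113.5 118.9 120. ] slope 0.61
top bin 131 ((48.24122619628906, 42.381919860839844), (66.87403106689453, 136.90322875976562), 0.11684080213308334)
long x: pct [73.9 79.6 85.1 89.6 90.1] slope deg 0.2
short y [108.9 110.  114.5 119.  119.2] slope 0.23
lower 146 ((536.3014526367188, 218.0862274169922), (136.91903686523438, 64.64634704589844), 67.59243774414062)
the job is handed in; nothing more can be done
result None
```

The top bin now stands upright in the organiser corner, measured flush against both panels (centre x 48.2, y 42.4 mm against the target 48, 42), with the gripper clear and the lower bin within about 1–2 mm of its first measured position; the job was handed in at about 29 s, but no verdict came back.

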